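# Turn a honing stone to its other face by inverting its closed box

## Task

The honing stone lies coarse side up in its two-part wooden box on the sloping honing stand. Bring up its fine side: pinch the box shut so that the loose lid never comes open, turn it over and set it back on the slope against the ledge, lying on its lid and still closed, and let go; then lift the base off, leaving the stone sitting in the lid on the stand, and put the base mouth down flat on the bench. Leave the chisel, the jar and the tape roll where they are.

Things in the scene. Friction and masses are not known exactly. Their poses are not given: they have to be found in the camera images.
- stand: fixed wooden honing stand. Origin: bench level, z up. Its 45 degree bearing face, 58 mm wide, looks to the stand's -x and up: up the slope is (0.707,0,0.707), out of it (-0.707,0,0.707). A ledge 10 mm high crosses its foot at (-45,0,48) mm. The face ends 64 mm up the slope: the box's upper half overhangs, free for a finger behind. Foot board x -87..63, y +-50, z 0..18 mm
- stand_seat (a point): point fixed to the stand, at (1.7, 0, 94.7) mm in its frame: in the plane of the bearing face, 66 mm up the slope from the ledge, in free air just past the bearer's end. A box that lies home against the ledge has the centre of its lower face here
- box_base: deep half of the dark wooden stone box, 132 x 60 x 34 mm (x, y, z), 0.15 kg, plain flat outer sides. Origin: centre of its outer bottom; z points to the mouth. At the start x points up the slope, z out of it. Bottom and walls 8 mm thick; hollow 116 x 44 mm, widened to 126 x 54 mm in the last 8.5 mm at the mouth for the lid's tongue
- box_lid: shallow half (lid), 132 x 60 mm, 14 mm high outside, 0.09 kg; lies loose on the base, flush with its sides but for a 1 mm bead along the joint; nothing latches it. Origin: centre of the plane that meets the base's mouth; z points to its flat outer face. Closed: at z = 34 mm in the base's frame, axes parallel; the closed box is 48 mm thick
- lid_top (a point): centre of the lid's flat outer face, 14 mm from its origin along z. The lid's tongue, 8 mm deep, 123 x 51 mm, enters the base with 1.5 mm play all round; the lid's hollow is 116 x 44 mm, 14 mm from tongue tip to ceiling
- stone: combination honing stone, 110 x 40 x 28 mm (x, y, z), 0.2 to 0.38 kg, loose in the box with 2 to 3 mm play at the sides and 4 mm along z. Origin: centre of its lighter fine face; z points to its dark coarse face, which faces the lid at the start
- stone_mid (a point): centre of the stone. With the box inverted the stone rests on the lid's ceiling, 14 mm proud of the tongue; the base must be drawn off 22 mm straight out of the slope to clear it
- chisel: bystander: wood chisel with a yellow handle, 240 mm, lying on the bench. Origin: its middle, at bench level
- screw_jar: bystander: jar with a red lid, 66 mm across, 84 mm high, upright. Origin: centre of its underside
- tape_roll: bystander: roll of masking tape, 96 mm across, 25 mm high, lying flat. Origin: centre of its underside
Mind the look-alikes: they are no part of the job. Leave any red look-alike of the box_lid alone.

How it is judged:
By the outcome, as a careful person would: the job done as asked, in the order asked, and still so for the second after the job is handed in, with the robot touching nothing.
It also fails if it takes over 54 s, if anything falls off the work surface, if the arm or the gripper's body presses on something with over 40 N, if the wrist force passes 120 N, or if a joint passes its speed limit or range.

## Robot

A 6-joint arm with a two-finger parallel gripper is mounted at the origin on the work surface; the furniture and walls round the work are solid. World frame = base frame: x ahead of the robot, y to its left, z up, the work surface at z = 0. Lengths are in m, angles in degrees, forces in N, time in s.
With the tool pointing down it reaches from about 0.325 to 0.875 m from the base axis. Payload 4.4 kg.
Tool frame: the origin (TCP) lies at the very end of the fingers, on their centre line; the grasp point (between the pads) lies 19 mm behind it; z points along the fingers, y is the line along which they close (so a half turn about z gives the same grasp; the last joint's range is limited). The gripper opens to 85 mm and grips with 20 to 120 N. Pads are 22 mm wide; open, the fingers measure 114 mm over their backs; the gripper's body (76 mm by 85 mm) begins 54 mm behind the grasp point. The pads swing forward as they close: fully open they stand 13 mm farther back than shut.
Start: joints at [63.57, 11.837, 88.321, -0, 79.842, -8.623], TCP at [0.176, 0.547, 0.231] pointing down, gripper open.
Joint ranges: [-156.59, 156.59], [-49.26, 127.26], [12.9, 141.05], [-63.56, 243.56], [4.71, 150.69], [-161.64, 161.64]. Speed limits (degrees/s): [159.86, 159.86, 180, 180, 180, 180].

## Interface

Orientations are given as a 3x3 rotation matrix whose columns are the frame's x, y, z axes.
In Python, from cell import env gives the robot as it stands.
- The arm moves only by the tool move_arm, never from a script. Its argument "commands" is a list of rows, each an object of numbers: "gripper": the closure, from 0 (fully open) to 1 (shut); "dx", "dy", "dz": the shift along the tool's x, y, z in m; "roll": the turn about the tool's z in degrees. A call has 1 to 8 rows; each row shifts and turns the commanded pose from where the row before left it, along the tool's axes as they then stand; what a row does not reach is not made up. A row lasts 1/8 s, in which the tool goes at most 62.5 mm and 10.7 degrees, less where a joint would pass 70% of its speed; a pose out of reach is approached as far as the arm can. A call with a gripper value outside its range is refused whole. The fingers move at their own pace and stop on an object; "grip_force" is the grip in N (left out, the last holds). Time passes only in rows, so rows that do not move let the fingers close. It gives the time, the measured TCP pose, the force, the opening and the grip force at its end, in the units of the state.
- env.get_obs(): the state, without advancing time (a new reading comes with each control period).
- env.grab_frame(name): name is "scene" or "side" or "wrist"; returns a dict with "frame" (480x640x3 uint8, blue, green, red), "depth" (480x640 float32, m along the optical axis (not along the pixel's ray), 0 where there is no reading), "fx", "fy", "cx", "cy" (pixels), "rvec" (rotation vector, rad) and "tvec" (3), from world to camera coordinates, as OpenCV has them; the wrist camera has in their place "hand_eye" (4x4, takes a point from camera to tool coordinates, whose origin is the TCP and whose axes are the flange's). Camera axes: x right, y down, z forward; pixel columns grow to the right and rows downward; lengths in m; the calibration is good to about 2 mm. A picture is of the moment at which its call begins: read the wrist's pose just before it.
- env.finish_job(): hands the job in; it is judged then, once.
Trained networks look in the newest picture that a camera, given by its name, has taken for a name from the list of things; names that differ only in an ending like _2 or _b are one class to them, and where a whole thing is asked for, a point or a joint stands for the part that bears it (a point fixed in the world has none). Each returns a list of dicts, best first, with "confidence" (0 to 1); they miss things now and then, are a little off and sometimes report something else, mostly with a low value. They report only what shows in the picture. A call takes as long as a camera call. They do not tell look-alikes from the thing itself.
- env.look_for(camera, target): "box" ([left, top, width, height] in pixels, round what is visible of it).
- env.regions_of(camera, target): "region" (480x640 bool, what is visible of it) and "box" ([left, top, width, height] in pixels, round what is visible of it).
The state is a dict: "time": time; "joint_pos": joint angles; "qvel": joint speeds; "effort": joint torques, N m; "ee_pos": TCP position; "tcp_rot": TCP orientation; "wrist_force": force on the tool from outside, world axes, zero at the start; "moment": the same for the moment, N m; "width": opening from 0.0 (shut) to 1.0 (fully open); "grasp_force": force on a finger pad.
Only numpy, scipy, OpenCV 4.12 (cv2) and the standard library are available. Lean on these libraries where they do the work, as an engineer would, in place of code of your own. Each camera call takes 0.05 s, during which the arm holds its last target. There are 200 camera calls.

## Working session

There is one attempt and no reset: what is moved stays moved. The work goes in short steps, Python scripts to look and compute and a tool call to move; the robot and the scene stay as the last step left them, time stands still between calls to the robot, and variables do not carry over. Pictures are saved under pics/ and viewed, at most 10 in all, crops included, and the job is handed in when it is done.

Besides the shell and the picture viewer there is one more tool, called after "Call:" by a JSON object that holds its "api" and its "payload". move_arm: Moves the arm, as the interface text tells. Its arguments: {"type":"object","properties":{"commands":{"type":"array","items":{"type":"object","properties":{"gripper":{"type":"number"},"dx":{"type":"number"},"dy":{"type":"number"},"dz":{"type":"number"},"roll":{"type":"number"}}}},"grip_force":{"type":"number"}},"required":["commands"]}

```bash
ls; mkdir -p pics; cat > h.py <<'E'
import numpy as np, cv2
from cell import env
def cam(f,obs=None):
    if 'rvec' in f:
        R=cv2.Rodrigues(np.array(f['rvec'],float))[0]; t=np.array(f['tvec'],float).ravel()
        return R.T, -R.T@t
    H=np.array(f['hand_eye']); R=np.array(obs['tcp_rot']); p=np.array(obs['ee_pos'])
    return R@H[:3,:3], R@H[:3,3]+p
def cloud(f,obs=None):
    Rw,o=cam(f,obs); v,u=np.mgrid[:480,:640]; d=f['depth']
    P=np.stack([(u-f['cx'])/f['fx']*d,(v-f['cy'])/f['fy']*d,d],-1)
    W=P@Rw.T+o; W[d==0]=np.nan
    return W
def grab(n):
    o=env.get_obs(); f=env.grab_frame(n); return o,f,cloud(f,o)
E
python3 - <<'E'
from h import *
ims=[]
for n in ['scene','side']:
    o,f,W=grab(n); ims.append(f['frame']); np.save(n+'.npy',W)
    cv2.imwrite(f'pics/{n}0.png',f['frame'])
    for t in ['stand','box_base','box_lid','chisel','screw_jar','tape_roll']:
        for r in env.regions_of(n,t)[:3]:
            m=r['region']; print(n,t,round(r['confidence'],2),r['box'],np.nanmedian(W[m],0).round(3),np.nanmin(W[m],0).round(3),np.nanmax(W[m],0).round(3))
print(o)
E
```

```text
pics
scene stand 0.9 [228.1, 265.4, 71.2, 46.2] [0.462 0.092 0.017] [ 0.394 -0.013 -0.004] [0.583 0.165 0.09 ]
scene box_base 0.59 [231.5, 221.8, 58.8, 66.5] [0.455 0.09  0.111] [0.418 0.021 0.048] [0.495 0.136 0.163]
scene box_base 0.39 [226.0, 219.3, 52.8, 58.4] [0.479 0.096 0.129] [ 0.434  0.032 -0.002] [0.603 0.145 0.172]
scene box_lid 0.91 [226.8, 220.0, 51.9, 58.7] [0.48  0.096 0.127] [ 0.435 -0.061 -0.002] [0.702 0.144 0.172]
scene box_lid 0.89 [436.4, 268.6, 34.8, 31.3] [ 0.21  -0.23   0.019] [ 0.177 -0.322 -0.004] [ 0.26  -0.204  0.023]
scene chisel 0.72 [264.9, 208.8, 28.7, 25.1] [ 0.636 -0.127  0.08 ] [ 0.618 -0.158  0.029] [ 0.677 -0.094  0.085]
scene chisel 0.6 [308.4, 247.3, 100.8, 13.1] [ 0.468 -0.167  0.015] [ 0.351 -0.285 -0.002] [ 0.538 -0.108  0.029]
scene chisel 0.34 [225.0, 266.9, 74.0, 45.4] [0.462 0.092 0.017] [ 0.394 -0.03  -0.004] [0.56  0.165 0.09 ]
scene screw_jar 0.87 [267.5, 208.1, 25.0, 24.7] [ 0.634 -0.127  0.08 ] [ 0.618 -0.207  0.022] [ 0.692 -0.094  0.085]
scene screw_jar 0.19 [231.8, 221.2, 57.9, 65.2] [0.454 0.088 0.115] [ 0.418 -0.129  0.043] [0.6
[... 1329 characters left out ...]
07445e-04,
        7.98399973e+01, -8.62220472e+00]), 'qvel': array([-0.09451514, -0.12380831, -0.03638274, -0.00913731,  0.13834564,
        0.07937416]), 'effort': array([ 4.19871549e-04, -3.82487977e+01, -2.91365683e+01, -2.06178529e-04,
        5.15243533e-03,  2.34638932e-06]), 'ee_pos': array([0.17579361, 0.54729767, 0.2309864 ]), 'tcp_rot': array([[-9.52081491e-01,  3.05844368e-01, -2.38331472e-04],
       [ 3.05844452e-01,  9.52081364e-01, -4.97278285e-04],
       [ 7.48211905e-05, -5.46341809e-04, -9.99999848e-01]]), 'wrist_force': array([-0.41837014,  0.32174981,  0.70280289]), 'moment': array([-0.04553069,  0.04013825,  0.04171509]), 'grasp_force': 0.0, 'width': 1.001338688643377}
```

```bash
python3 - <<'E'
import cv2,numpy as np
a=cv2.imread('pics/scene0.png'); b=cv2.imread('pics/side0.png')
c=np.vstack([np.hstack([cv2.resize(a,(400,300)),cv2.resize(b,(400,300))]),np.hstack([cv2.resize(a[200:325,190:356],(400,300),interpolation=2),cv2.resize(b[225:350,220:386],(400,300),interpolation=2)])])
cv2.imwrite('pics/m1.png',c)
W=np.load('side.npy')
# plane facing: lid top / faces: fit normals over boxes
for n,(l,t,w,h) in {'scene':(227,220,65,70),'side':(273,243,62,70)}.items():
    W=np.load(n+'.npy')[t:t+h,l:l+w]
    P=W.reshape(-1,3);P=P[(P[:,2]>.06)&(P[:,0]<.56)&(P[:,0]>.4)]
    # ransac planes
    rng=np.random.default_rng(0)
    for k in range(3):
        best=None
        for i in range(800):
            s=P[rng.choice(len(P),3,False)];nn=np.cross(s[1]-s[0],s[2]-s[0]);L=np.linalg.norm(nn)
            if L<1e-5: continue
            nn/=L; m=abs((P-s[0])@nn)<.002
            if best is None or m.sum()>best.sum(): best=m
        Q=P[best];c=Q.mean(0);nn=np.linalg.svd(Q-c)[2][2]; nn*=np.sign(nn[2])
        print(n,best.sum(),len(P),'c',c.round(4),'n',nn.round(3),'d',round(nn@c,4),'min',Q.min(0).round(3),'max',Q.max(0).round(3))
        P=P[~best]
        if len(P)<100:break
E
```

```text
scene 1203 2327 c [0.4589 0.0965 0.1087] n [ 0.755 -0.656  0.008] d 0.2838 min [0.419 0.052 0.06 ] max [0.5   0.145 0.172]
scene 538 1124 c [0.4912 0.0913 0.1275] n [0.464 0.532 0.708] d 0.367 min [0.44  0.042 0.08 ] max [0.541 0.141 0.172]
scene 241 586 c [0.4545 0.0956 0.1125] n [ 0.758 -0.652  0.01 ] d 0.2833 min [0.418 0.053 0.062] max [0.497 0.144 0.168]
side 926 2261 c [0.4926 0.0894 0.1297] n [0.447 0.533 0.719] d 0.3609 min [0.439 0.037 0.082] max [0.543 0.142 0.175]
side 538 1335 c [0.4594 0.0941 0.1104] n [ 0.76  -0.65   0.015] d 0.2896 min [0.422 0.05  0.06 ] max [0.501 0.142 0.176]
side 301 797 c [0.5021 0.0925 0.117 ] n [0.45  0.53  0.719] d 0.3589 min [0.446 0.033 0.078] max [0.546 0.14  0.172]
```

View pics/m1.png

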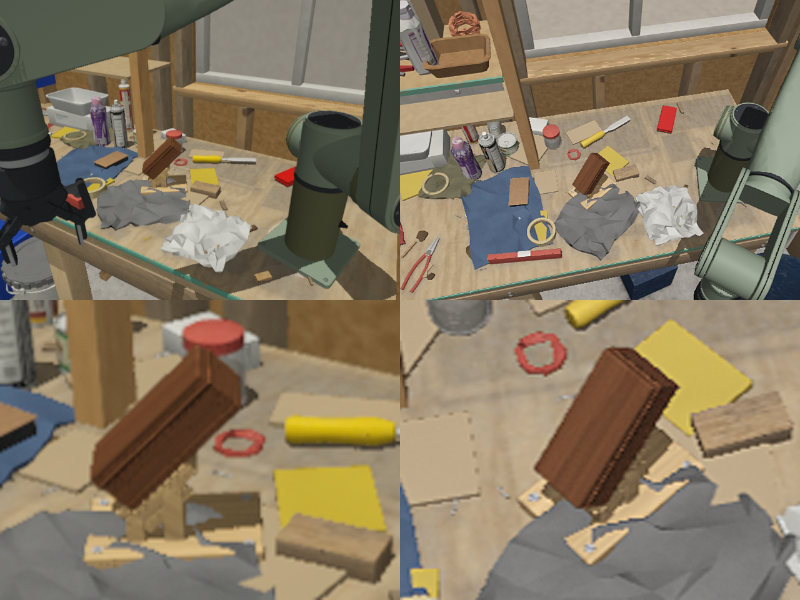

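The dark closed box sits on the stand at scene (258,250) / side (300,278). The look-alikes are the red lid at scene (453,284) / side (429,192), a brown block in front of the stand at scene (330,303), and a brown block on the blue cloth at side (415,305). I choose the dark one on the 45° stand. Next I fit the stand pose.

```bash
cat > fit.py <<'E'
from h import *
from scipy.optimize import least_squares
s=np.sqrt(.5)
C0=np.array([1.7,0,94.7])/1e3+.024*np.array([-s,0,s])   # closed box centre, stand frame
A=np.array([[s,0,-s],[0,1,0],[s,0,s]])                   # cols u,y,n
def Rz(a): c,d=np.cos(a),np.sin(a); return np.array([[c,-d,0],[d,c,0],[0,0,1]])
def sdf(q,h=np.array([.066,.030,.024])):
    e=abs(q)-h; return np.linalg.norm(np.maximum(e,0),axis=1)+np.minimum(e.max(1),0)
def res(p,P): return sdf(((P-[p[0],p[1],p[3]])@Rz(p[2])-C0)@A)
def fit(P,p=None):
    if p is None:
        a=np.arctan2(-.757,-.653); p=[*(np.array([.48,.085])-(Rz(a)@C0)[:2]),a,0]
    for k in (.03,.012,.006):
        m=abs(res(p,P))<k
        p=least_squares(res,p,args=(P[m],),loss='soft_l1',f_scale=.001).x
    return p,m.sum(),np.sqrt(np.mean(res(p,P[m])**2))
E
python3 - <<'E'
from fit import *
Ps=[]
for n,(l,t,w,h) in {'scene':(227,218,65,66),'side':(273,243,62,66)}.items():
    P=np.load(n+'.npy')[t:t+h,l:l+w].reshape(-1,3);P=P[(P[:,2]>.085)&(P[:,0]<.6)&(P[:,0]>.4)]
    Ps.append(P); p,k,r=fit(P); print(n,p[:2].round(4),np.degrees(p[2]).round(2),p[3].round(4),k,r)
p,k,r=fit(np.vstack(Ps)); print('both',p[:2].round(4),np.degrees(p[2]).round(2),p[3].round(4),k,r); np.save('p.npy',p)
O=np.array([p[0],p[1],p[3]])
for q in [(8.6,0,130),(-62,0,130)]: print(q,(O+Rz(p[2])@(np.array(q)/1e3)).round(4))
E
```

```text
scene [0.4721 0.0668] -131.49 -0.0022 1874 0.001326004016945242
side [0.4736 0.0652] -131.46 -0.0002 2050 0.001848094978251775
both [0.4726 0.0663] -131.44 -0.0013 3924 0.0018065584779927125
(8.6, 0, 130) [0.4669 0.0599 0.1287]
(-62, 0, 130) [0.5136 0.1128 0.1287]
```

Call:
{"api": "move_arm", "payload": {"commands": [{"roll": 7.9, "gripper": 0}, {"roll": 7.9}, {"roll": 7.85, "dz": -0.02}, {"dx": -0.05, "dy": -0.016}, {"dx": -0.05, "dy": -0.016}, {"dx": -0.05, "dy": -0.016}, {"dx": -0.05, "dy": -0.016}, {"dx": -0.05, "dy": -0.016}]}}

```text
schema error: expected keys gripper, dx, dy, dz, roll
```

Call:
{"api": "move_arm", "payload": {"commands": [{"dx": -0.05, "dy": -0.016}, {"dx": -0.05, "dy": -0.016}, {"dx": -0.05, "dy": -0.016}, {"dx": -0.04, "dy": -0.01}]}}

```text
schema error: expected keys gripper, dx, dy, dz, roll
```

```bash
cat >> fit.py <<'E'
def rel(o):  # TCP in stand frame, mm, and tool-y yaw relative to stand -x
    p=np.load('p.npy'); R=np.array(o['tcp_rot'])
    q=Rz(p[2]).T@(np.array(o['ee_pos'])-[p[0],p[1],p[3]])
    y=Rz(p[2]).T@R[:,1]
    return (q*1e3).round(1), np.degrees(np.arctan2(-y[1],-y[0])).round(2), np.round(R[2,2],5)
E
python3 - <<'E'
from fit import *
o,f,W=grab('wrist'); o=env.get_obs()
print(o['time'],o['joint_pos'].round(1),o['ee_pos'].round(4),rel(o))
cv2.imwrite('pics/w1.png',f['frame'])
P=W.reshape(-1,3);P=P[(P[:,2]>.085)&(P[:,2]<.19)&(P[:,0]<.6)&(P[:,0]>.38)&(abs(P[:,1]-.08)<.1)]
p,k,r=fit(P,np.load('p.npy')); print(p[:2].round(4),np.degrees(p[2]).round(2),p[3].round(4),k,len(P),r)
E
```

```text
0.75 [63.6 11.8 88.3  0.  79.8 -8.6] [0.1759 0.5475 0.2313] (array([-164.3, -540.9,  232.6]), np.float64(23.63), np.float64(-1.0))
[0.4726 0.0663] -131.44 -0.0013 0 0 nan
  return _methods._mean(a, axis=axis, dtype=dtype,
  ret = ret.dtype.type(ret / rcount)
```

View pics/w1.png

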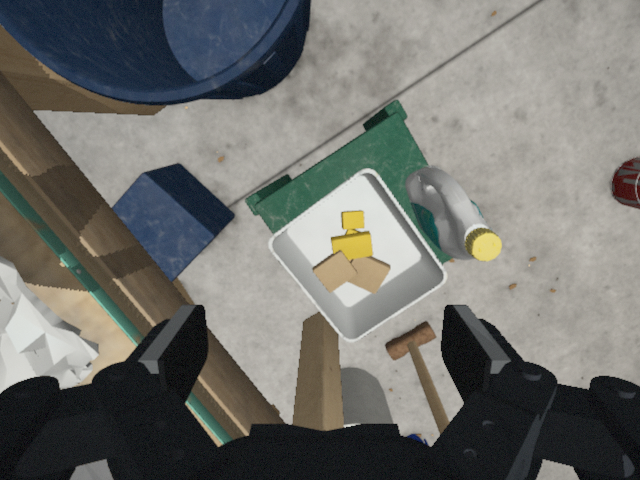

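The picture shows the floor beside the bench, with both fingers at the bottom, so the arm has not moved. Every row needs all five keys.

Call:
{"api": "move_arm", "payload": {"commands": [{"dx": 0, "dy": 0, "dz": 0, "roll": 7.9, "gripper": 0}, {"dx": 0, "dy": 0, "dz": 0, "roll": 7.9, "gripper": 0}, {"dx": 0, "dy": 0, "dz": -0.02, "roll": 7.85, "gripper": 0}, {"dx": -0.05, "dy": -0.016, "dz": 0, "roll": 0, "gripper": 0}, {"dx": -0.05, "dy": -0.016, "dz": 0, "roll": 0, "gripper": 0}, {"dx": -0.05, "dy": -0.016, "dz": 0, "roll": 0, "gripper": 0}, {"dx": -0.05, "dy": -0.016, "dz": 0, "roll": 0, "gripper": 0}, {"dx": -0.05, "dy": -0.016, "dz": 0, "roll": 0, "gripper": 0}]}}

```text
time: 1.75
ee_pos: [0.3109, 0.3206, 0.2515]
tcp_rot: [[-0.75, 0.662, 0.001], [0.662, 0.75, 0.0], [-0.0, 0.001, -1.0]]
wrist_force: [0.8, 0.5, 0.8]
width: 0.997
grasp_force: 0.0
```

Call:
{"api": "move_arm", "payload": {"commands": [{"dx": -0.05, "dy": -0.016, "dz": 0, "roll": 0, "gripper": 0}, {"dx": -0.05, "dy": -0.016, "dz": 0, "roll": 0, "gripper": 0}, {"dx": -0.05, "dy": -0.016, "dz": 0, "roll": 0, "gripper": 0}, {"dx": -0.05, "dy": -0.016, "dz": 0, "roll": 0, "gripper": 0}]}}

```text
time: 2.25
ee_pos: [0.4185, 0.1401, 0.2517]
tcp_rot: [[-0.749, 0.662, 0.001], [0.662, 0.749, 0.0], [-0.001, 0.001, -1.0]]
wrist_force: [0.4, 0.8, 0.2]
width: 1.002
grasp_force: 0.0
```

```bash
python3 - <<'E'
from fit import *
o,f,W=grab('wrist'); o=env.get_obs()
print(o['time'],o['joint_pos'].round(1),o['ee_pos'].round(4),rel(o))
cv2.imwrite('pics/w2.png',f['frame'])
P=W.reshape(-1,3);P=P[(P[:,2]>.085)&(P[:,2]<.185)&(P[:,0]<.6)&(P[:,0]>.38)&(abs(P[:,1]-.08)<.1)]
p,k,r=fit(P,np.load('p.npy')); print(p[:2].round(4),np.degrees(p[2]).round(2),p[3].round(4),k,len(P),r)
E
```

```text
2.3 [  6.7  -5.9 104.4  -0.3  81.2 -41.5] [0.4218 0.1348 0.2518] (array([-17.7, -83.4, 253.1]), np.float64(-0.32), np.float64(-0.99998))
[0.4726 0.0672] -131.6 -0.0008 15047 15075 0.0005627126782817019
```

View pics/w2.png

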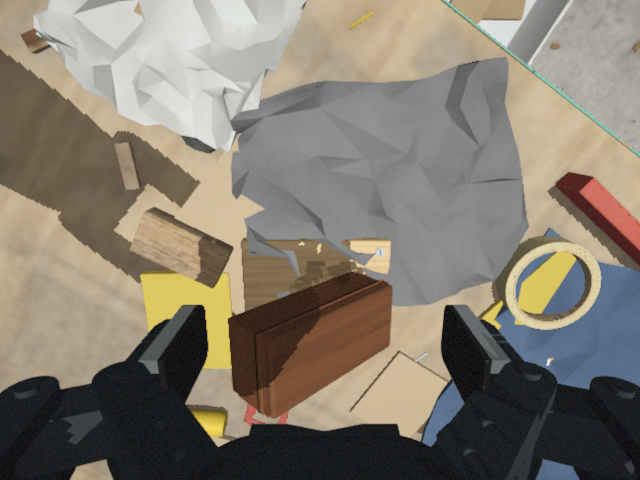

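Wrist view: the dark box is at (310,345), lid face at lower right and upper end at left. The fit is good (0.6 mm rms), so I use it.

Call:
{"api": "move_arm", "payload": {"commands": [{"dx": -0.08, "dy": -0.03, "dz": 0, "roll": 0, "gripper": 0}, {"dx": 0, "dy": 0, "dz": 0, "roll": 0, "gripper": 0}, {"dx": 0, "dy": 0, "dz": 0, "roll": 0, "gripper": 0}]}}

```text
time: 2.68
ee_pos: [0.4468, 0.0866, 0.2512]
tcp_rot: [[-0.749, 0.663, -0.001], [0.663, 0.749, 0.001], [0.001, 0.0, -1.0]]
wrist_force: [-0.2, 0.0, 0.3]
width: 1.001
grasp_force: 0.0
```

```bash
python3 - <<'E'
from fit import *
np.save('p.npy',[.4726,.0672,np.radians(-131.6),-.0008])
o=env.get_obs(); print(o['time'],o['ee_pos'].round(4),rel(o))
E
```

```text
2.675 [0.4468 0.0866 0.2512] (array([  2.6, -32.2, 252. ]), np.float64(0.09), np.float64(-1.0))
```

Call:
{"api": "move_arm", "payload": {"commands": [{"dx": -0.032, "dy": -0.0076, "dz": 0.02, "roll": 0, "gripper": 0}, {"dx": 0, "dy": 0, "dz": 0.03, "roll": 0, "gripper": 0}, {"dx": 0, "dy": 0, "dz": 0.03, "roll": 0, "gripper": 0}, {"dx": 0, "dy": 0, "dz": 0, "roll": 0, "gripper": 0}, {"dx": 0, "dy": 0, "dz": 0, "roll": 0, "gripper": 0}]}}

```text
time: 3.3
ee_pos: [0.4665, 0.0605, 0.1724]
tcp_rot: [[-0.751, 0.661, 0.002], [0.661, 0.751, 0.0], [-0.001, 0.001, -1.0]]
wrist_force: [0.2, 0.1, 0.0]
width: 1.004
grasp_force: 0.0
```

```bash
python3 - <<'E'
from fit import *
o=env.get_obs(); print(o['time'],o['ee_pos'].round(4),rel(o))
E
```

```text
3.3 [0.4665 0.0605 0.1724] (array([  9.1,  -0.2, 173.2]), np.float64(0.25), np.float64(-1.0))
```

Call:
{"api": "move_arm", "payload": {"commands": [{"dx": 0, "dy": -0.001, "dz": 0.027, "roll": 0, "gripper": 0}, {"dx": 0, "dy": 0, "dz": 0.026, "roll": 0, "gripper": 0}, {"dx": 0, "dy": 0, "dz": 0, "roll": 0, "gripper": 0}, {"dx": 0, "dy": 0, "dz": 0, "roll": 0, "gripper": 0.05}, {"dx": 0, "dy": 0, "dz": 0, "roll": 0, "gripper": 0.12}], "grip_force": 20}}

```text
time: 3.92
ee_pos: [0.4667, 0.0584, 0.1209]
tcp_rot: [[-0.75, 0.662, 0.003], [0.662, 0.75, -0.001], [-0.003, 0.001, -1.0]]
wrist_force: [-3.3, -1.8, 7.4]
width: 0.894
grasp_force: 19.9
```

```bash
python3 - <<'E'
from fit import *
o=env.get_obs(); print(o['time'],rel(o),o['width'],o['grasp_force'],o['wrist_force'].round(1))
o,f,W=grab('side'); cv2.imwrite('pics/s2.png',cv2.resize(f['frame'][190:350,210:423],None,fx=3,fy=3,interpolation=2))
E
```

```text
3.925 (array([ 10.5,   1.5, 121.7]), np.float64(0.17), np.float64(-1.0)) 0.8940376003157041 19.852080708369613 [-3.3 -1.8  7.4]
```

View pics/s2.png

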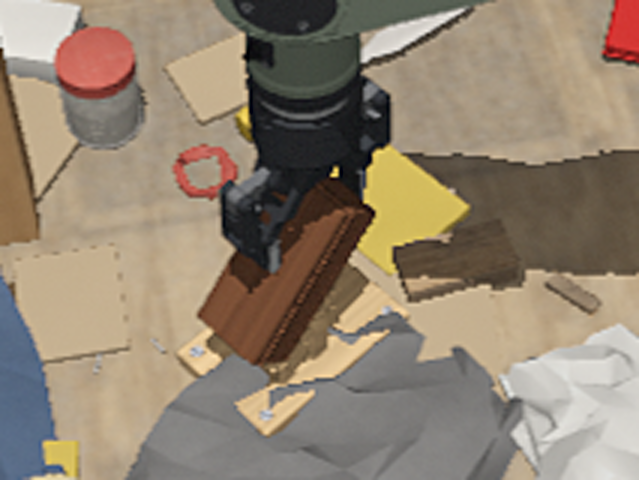

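The front fingertip is on the lid at (270,260), with the rear finger behind the upper end. The width of 76 mm is as predicted. Next I draw the box upright between the pads.

Call:
{"api": "move_arm", "payload": {"commands": [{"dx": 0, "dy": 0.003, "dz": -0.0015, "roll": 0, "gripper": 0.15}, {"dx": 0, "dy": 0.0035, "dz": -0.0015, "roll": 0, "gripper": 0.17}, {"dx": 0, "dy": 0.0035, "dz": -0.002, "roll": 0, "gripper": 0.19}, {"dx": 0, "dy": 0.0035, "dz": -0.002, "roll": 0, "gripper": 0.21}, {"dx": 0, "dy": 0.004, "dz": -0.002, "roll": 0, "gripper": 0.23}, {"dx": 0, "dy": 0.004, "dz": -0.002, "roll": 0, "gripper": 0.25}], "grip_force": 20}}

```text
time: 4.72
ee_pos: [0.4807, 0.0722, 0.1339]
tcp_rot: [[-0.75, 0.662, 0.002], [0.662, 0.75, -0.006], [-0.005, -0.003, -1.0]]
wrist_force: [-8.0, -6.6, 17.0]
width: 0.792
grasp_force: 16.5
```

```bash
cat > st.py <<'E'
from fit import *
o=env.get_obs(); print(o['time'],rel(o),'gap',round(o['width']*85,1),o['grasp_force'].__round__(1),o['wrist_force'].round(1),o['moment'].round(2),'j6',o['joint_pos'][5].round(1))
E
python3 st.py
```

```text
4.725 (array([ -9.1,   2.7, 134.7]), np.float64(0.18), np.float64(-0.99998)) gap 67.3 16.5 [-8.  -6.6 17. ] [-1.31  1.39  0.01] j6 -49.9
```

Call:
{"api": "move_arm", "payload": {"commands": [{"dx": 0, "dy": 0.004, "dz": -0.002, "roll": 0, "gripper": 0.27}, {"dx": 0, "dy": 0.004, "dz": -0.002, "roll": 0, "gripper": 0.3}, {"dx": 0, "dy": 0.004, "dz": -0.002, "roll": 0, "gripper": 0.33}, {"dx": 0, "dy": 0.004, "dz": -0.002, "roll": 0, "gripper": 0.36}, {"dx": 0, "dy": 0.004, "dz": -0.002, "roll": 0, "gripper": 0.38}, {"dx": 0, "dy": 0.004, "dz": -0.002, "roll": 0, "gripper": 0.4}], "grip_force": 20}}

```text
time: 5.48
ee_pos: [0.4988, 0.0925, 0.1459]
tcp_rot: [[-0.749, 0.662, 0.008], [0.662, 0.75, -0.001], [-0.007, 0.004, -1.0]]
wrist_force: [-1.5, -1.4, 10.6]
width: 0.655
grasp_force: 17.8
```

```bash
python3 st.py; python3 - <<'E'
from fit import *
o,f,W=grab('side'); cv2.imwrite('pics/s3.png',cv2.resize(f['frame'][190:350,210:423],None,fx=3,fy=3,interpolation=2))
E
```

```text
5.475 (array([-36.3,   2.8, 146.7]), np.float64(0.15), np.float64(-0.99997)) gap 55.7 17.8 [-1.5 -1.4 10.6] [-0.33  0.3  -0.04] j6 -47.8
```

View pics/s3.png

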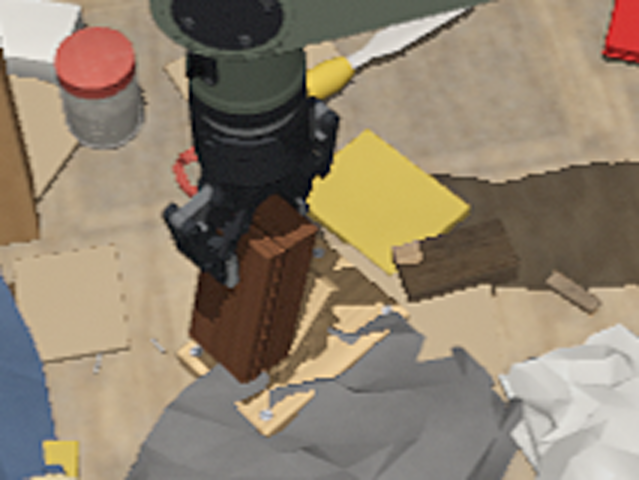

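It follows the model: box tilted about 15° at (255,300), lid closed. I continue to upright.

Call:
{"api": "move_arm", "payload": {"commands": [{"dx": 0, "dy": 0.004, "dz": -0.0005, "roll": 0, "gripper": 0.42}, {"dx": 0, "dy": 0.0045, "dz": -0.0005, "roll": 0, "gripper": 0.45}, {"dx": 0, "dy": 0.0045, "dz": 0, "roll": 0, "gripper": 0.47}, {"dx": 0, "dy": 0.0045, "dz": 0, "roll": 0, "gripper": 0.5}, {"dx": 0, "dy": 0.0045, "dz": 0, "roll": 0, "gripper": 0.53}, {"dx": 0, "dy": 0.004, "dz": 0, "roll": 0, "gripper": 0.6}, {"dx": 0, "dy": 0, "dz": 0, "roll": 0, "gripper": 0.7}], "grip_force": 25}}

```text
time: 6.4
ee_pos: [0.5149, 0.1127, 0.1439]
tcp_rot: [[-0.75, 0.662, 0.005], [0.662, 0.75, 0.0], [-0.003, 0.004, -1.0]]
wrist_force: [3.6, 0.4, 6.4]
width: 0.56
grasp_force: 25.9
```

```bash
python3 st.py
```

```text
6.4 (array([-62.2,   1.4, 144.7]), np.float64(0.16), np.float64(-0.99999)) gap 47.6 25.9 [3.6 0.4 6.4] [ 0.13 -0.63 -0.03] j6 -45.6
```

Call:
{"api": "move_arm", "payload": {"commands": [{"dx": 0, "dy": 0, "dz": 0, "roll": 0, "gripper": 0.8}, {"dx": 0, "dy": 0, "dz": 0, "roll": 0, "gripper": 0.8}, {"dx": 0, "dy": 0.004, "dz": -0.01, "roll": 0, "gripper": 0.8}, {"dx": 0, "dy": 0.004, "dz": -0.015, "roll": 0, "gripper": 0.8}, {"dx": 0, "dy": 0.004, "dz": -0.02, "roll": 0, "gripper": 0.8}, {"dx": 0, "dy": 0, "dz": 0, "roll": 0, "gripper": 0.8}], "grip_force": 80}}

```text
time: 7.15
ee_pos: [0.5217, 0.1218, 0.1888]
tcp_rot: [[-0.75, 0.662, 0.003], [0.662, 0.75, 0.0], [-0.002, 0.002, -1.0]]
wrist_force: [-0.1, -0.8, -4.9]
width: 0.551
grasp_force: 82.4
```

```bash
python3 st.py; python3 - <<'E'
from fit import *
o,f,W=grab('side'); cv2.imwrite('pics/s4.png',cv2.resize(f['frame'][190:350,210:423],None,fx=3,fy=3,interpolation=2))
E
```

```text
7.15 (array([-73.4,   0.5, 189.6]), np.float64(0.17), np.float64(-1.0)) gap 46.8 82.4 [-0.1 -0.8 -4.9] [-0.02 -0.01  0.02] j6 -44.7
```

View pics/s4.png

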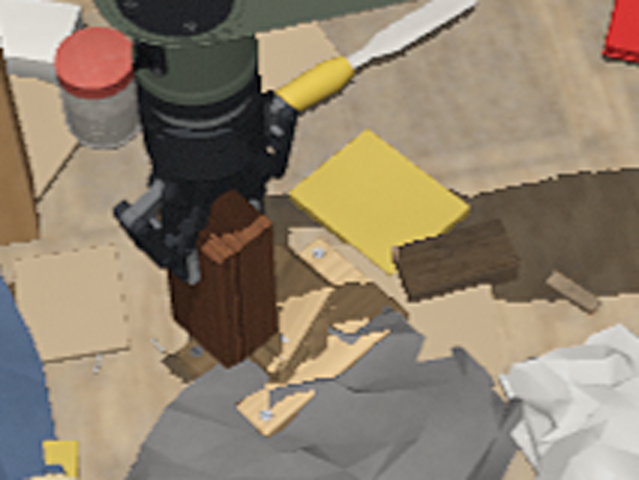

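The box is upright, shut and lifted, at (225,285). Turning it 180°.

Call:
{"api": "move_arm", "payload": {"commands": [{"dx": 0, "dy": 0, "dz": 0, "roll": 6, "gripper": 0.8}, {"dx": 0, "dy": 0, "dz": 0, "roll": 9.5, "gripper": 0.8}, {"dx": 0, "dy": 0, "dz": 0, "roll": 9.5, "gripper": 0.8}, {"dx": 0, "dy": 0, "dz": 0, "roll": 9.5, "gripper": 0.8}, {"dx": 0, "dy": 0, "dz": 0, "roll": 9.5, "gripper": 0.8}, {"dx": 0, "dy": 0, "dz": 0, "roll": 9.5, "gripper": 0.8}, {"dx": 0, "dy": 0, "dz": 0, "roll": 9.5, "gripper": 0.8}, {"dx": 0, "dy": 0, "dz": 0, "roll": 9.5, "gripper": 0.8}]}}

```text
time: 8.2
ee_pos: [0.5191, 0.1212, 0.1855]
tcp_rot: [[0.411, 0.912, -0.004], [0.912, -0.411, -0.0], [-0.002, -0.003, -1.0]]
wrist_force: [0.5, 0.2, -4.5]
width: 0.55
grasp_force: 82.4
```

Call:
{"api": "move_arm", "payload": {"commands": [{"dx": 0, "dy": 0, "dz": 0, "roll": 9.5, "gripper": 0.8}, {"dx": 0, "dy": 0, "dz": 0, "roll": 9.5, "gripper": 0.8}, {"dx": 0, "dy": 0, "dz": 0, "roll": 9.5, "gripper": 0.8}, {"dx": 0, "dy": 0, "dz": 0, "roll": 9.5, "gripper": 0.8}, {"dx": 0, "dy": 0, "dz": 0, "roll": 9.5, "gripper": 0.8}, {"dx": 0, "dy": 0, "dz": 0, "roll": 9.5, "gripper": 0.8}, {"dx": 0, "dy": 0, "dz": 0, "roll": 9.5, "gripper": 0.8}, {"dx": 0, "dy": 0, "dz": 0, "roll": 9.5, "gripper": 0.8}]}}

```text
time: 9.2
ee_pos: [0.5191, 0.1212, 0.1855]
tcp_rot: [[0.984, -0.178, -0.004], [-0.178, -0.984, -0.0], [-0.004, 0.001, -1.0]]
wrist_force: [0.4, -0.2, -4.7]
width: 0.554
grasp_force: 82.4
```

Call:
{"api": "move_arm", "payload": {"commands": [{"dx": 0, "dy": 0, "dz": 0, "roll": 9.5, "gripper": 0.8}, {"dx": 0, "dy": 0, "dz": 0, "roll": 9.5, "gripper": 0.8}, {"dx": 0, "dy": 0, "dz": 0, "roll": 9.5, "gripper": 0.8}, {"dx": 0, "dy": 0, "dz": 0, "roll": 2.9, "gripper": 0.8}, {"dx": 0, "dy": 0, "dz": 0, "roll": 0, "gripper": 0.8}, {"dx": 0, "dy": 0, "dz": 0, "roll": 0, "gripper": 0.8}]}}

```text
time: 9.95
ee_pos: [0.52, 0.1213, 0.1864]
tcp_rot: [[0.751, -0.66, -0.002], [-0.66, -0.751, -0.0], [-0.001, 0.001, -1.0]]
wrist_force: [-0.0, -1.3, -4.3]
width: 0.554
grasp_force: 82.4
```

```bash
python3 st.py; python3 - <<'E'
from fit import *
o,f,W=grab('side'); np.save('side5.npy',W); cv2.imwrite('pics/s5.png',cv2.resize(f['frame'][190:350,210:423],None,fx=3,fy=3,interpolation=2))
P=W[190:350,210:423].reshape(-1,3); p=np.load('p.npy'); Q=(P-[p[0],p[1],p[3]])@Rz(p[2])*1e3
m=(Q[:,2]>85)&(Q[:,2]<205)&(Q[:,2]>85)&(abs(Q[:,1])<45)&(abs(Q[:,0]+73)<45); Q=Q[m]
for z in range(90,210,10):
    s=Q[abs(Q[:,2]-z)<5]
    if len(s): print(z,len(s),np.percentile(s,[1,50,99],0)[:,:2].round(0).tolist())
E
```

```text
9.95 (array([-71.9,  -0.5, 187.2]), np.float64(-179.71), np.float64(-1.0)) gap 47.1 82.4 [-0.  -1.3 -4.3] [-0.05  0.01 -0.01] j6 135.2
100 48 [[-95.0, -30.0], [-91.0, -27.0], [-52.0, 25.0]]
110 82 [[-96.0, -30.0], [-92.0, -26.0], [-50.0, 29.0]]
120 88 [[-95.0, -31.0], [-93.0, -27.0], [-51.0, 29.0]]
130 85 [[-96.0, -30.0], [-90.0, -27.0], [-48.0, 28.0]]
140 97 [[-96.0, -31.0], [-87.0, -27.0], [-49.0, 27.0]]
150 86 [[-96.0, -30.0], [-94.0, -27.0], [-51.0, 29.0]]
160 94 [[-97.0, -30.0], [-90.0, -27.0], [-50.0, 28.0]]
170 72 [[-97.0, -30.0], [-86.0, -28.0], [-49.0, 8.0]]
180 77 [[-97.0, -30.0], [-82.0, -28.0], [-49.0, -4.0]]
190 70 [[-103.0, -31.0], [-85.0, -28.0], [-51.0, -7.0]]
200 88 [[-109.0, -31.0], [-85.0, -27.0], [-47.0, 2.0]]
```

View pics/s5.png

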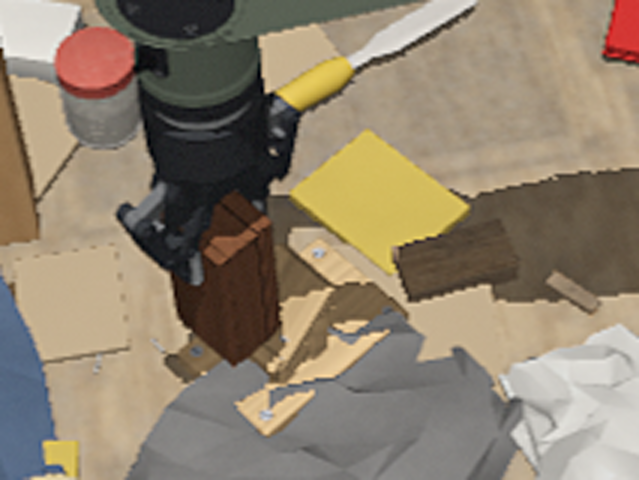

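The box is turned: the joint line is now on the stand side and still shut. Lowering its foot onto the slope above the ledge.

Call:
{"api": "move_arm", "payload": {"commands": [{"dx": 0, "dy": 0.0055, "dz": 0.017, "roll": 0, "gripper": 0.8}, {"dx": 0, "dy": 0.005, "dz": 0.015, "roll": 0, "gripper": 0.8}, {"dx": 0, "dy": 0, "dz": 0.004, "roll": 0, "gripper": 0.8}, {"dx": 0, "dy": 0, "dz": 0.003, "roll": 0, "gripper": 0.8}, {"dx": 0, "dy": 0, "dz": 0, "roll": 0, "gripper": 0.8}]}}

```text
time: 10.62
ee_pos: [0.514, 0.1135, 0.1484]
tcp_rot: [[0.751, -0.661, 0.0], [-0.661, -0.751, 0.0], [0.0, -0.0, -1.0]]
wrist_force: [-0.5, 0.5, -4.6]
width: 0.549
grasp_force: 82.6
```

```bash
python3 st.py
```

```text
10.625 (array([-62.1,   0.2, 149.2]), np.float64(-179.75), np.float64(-1.0)) gap 46.7 82.6 [-0.5  0.5 -4.6] [-0.02 -0.   -0.03] j6 134.4
```

Call:
{"api": "move_arm", "payload": {"commands": [{"dx": 0, "dy": 0, "dz": 0.002, "roll": 0, "gripper": 0.8}, {"dx": 0, "dy": 0, "dz": 0.0015, "roll": 0, "gripper": 0.8}, {"dx": 0, "dy": 0, "dz": 0, "roll": 0, "gripper": 0.8}], "grip_force": 80}}

```text
time: 11.0
ee_pos: [0.5137, 0.1135, 0.1448]
tcp_rot: [[0.751, -0.661, -0.0], [-0.661, -0.751, 0.0], [-0.0, 0.0, -1.0]]
wrist_force: [-0.2, 0.1, -4.2]
width: 0.547
grasp_force: 82.6
```

```bash
python3 st.py
```

```text
11.0 (array([-61.9,  -0. , 145.6]), np.float64(-179.75), np.float64(-1.0)) gap 46.5 82.6 [-0.2  0.1 -4.2] [0.04 0.03 0.02] j6 134.4
```

Call:
{"api": "move_arm", "payload": {"commands": [{"dx": 0, "dy": 0, "dz": 0.0015, "roll": 0, "gripper": 0.8}, {"dx": 0, "dy": 0.002, "dz": 0, "roll": 0, "gripper": 0.425}, {"dx": 0, "dy": 0.004, "dz": 0, "roll": 0, "gripper": 0.405}, {"dx": 0, "dy": 0.0045, "dz": 0, "roll": 0, "gripper": 0.39}, {"dx": 0, "dy": 0.0045, "dz": 0, "roll": 0, "gripper": 0.37}, {"dx": 0, "dy": 0.0045, "dz": 0, "roll": 0, "gripper": 0.35}, {"dx": 0, "dy": 0.0045, "dz": 0, "roll": 0, "gripper": 0.33}], "grip_force": 20}}

```text
time: 11.88
ee_pos: [0.4974, 0.0951, 0.1432]
tcp_rot: [[0.751, -0.661, -0.0], [-0.661, -0.751, -0.0], [-0.0, 0.0, -1.0]]
wrist_force: [0.4, -0.0, 0.2]
width: 0.671
grasp_force: 0.4
```

```bash
python3 st.py; python3 - <<'E'
from fit import *
o,f,W=grab('side'); cv2.imwrite('pics/s6.png',cv2.resize(f['frame'][190:350,210:423],None,fx=3,fy=3,interpolation=2))
E
```

```text
11.875 (array([-3.74e+01,  1.00e-01,  1.44e+02]), np.float64(-179.76), np.float64(-1.0)) gap 57.0 0.4 [ 0.4 -0.   0.2] [ 0.05 -0.09  0.03] j6 132.4
```

View pics/s6.png

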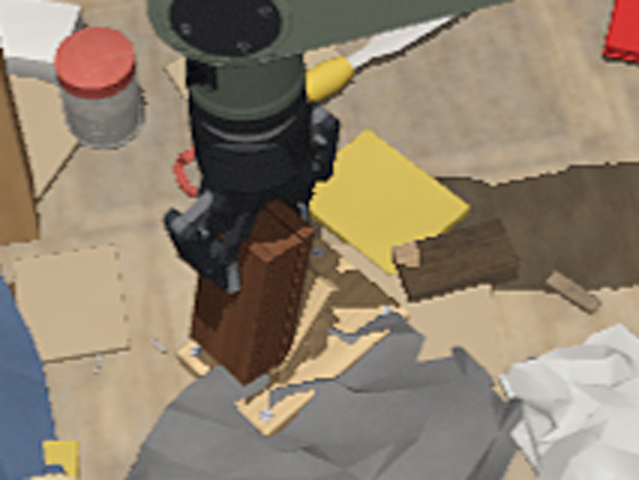

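The box leans about 15° toward the slope at (255,300), shut. Continuing down.

Call:
{"api": "move_arm", "payload": {"commands": [{"dx": 0, "dy": 0.0047, "dz": 0.0016, "roll": 0, "gripper": 0.305}, {"dx": 0, "dy": 0.0047, "dz": 0.0016, "roll": 0, "gripper": 0.28}, {"dx": 0, "dy": 0.0047, "dz": 0.0017, "roll": 0, "gripper": 0.255}, {"dx": 0, "dy": 0.0047, "dz": 0.0017, "roll": 0, "gripper": 0.23}, {"dx": 0, "dy": 0.0047, "dz": 0.0017, "roll": 0, "gripper": 0.21}, {"dx": 0, "dy": 0.0047, "dz": 0.0017, "roll": 0, "gripper": 0.19}]}}

```text
time: 12.68
ee_pos: [0.4789, 0.074, 0.133]
tcp_rot: [[0.751, -0.661, -0.0], [-0.661, -0.751, -0.0], [-0.0, 0.0, -1.0]]
wrist_force: [-0.2, -1.1, -0.5]
width: 0.808
grasp_force: 0.2
```

```bash
python3 st.py
```

```text
12.675 (array([ -9.2,   0.2, 133.8]), np.float64(-179.76), np.float64(-1.0)) gap 68.7 0.2 [-0.2 -1.1 -0.5] [-0.02 -0.02  0.07] j6 129.9
```

Call:
{"api": "move_arm", "payload": {"commands": [{"dx": 0, "dy": 0.0033, "dz": 0.0023, "roll": 0, "gripper": 0.165}, {"dx": 0, "dy": 0.0033, "dz": 0.0023, "roll": 0, "gripper": 0.14}, {"dx": 0, "dy": 0.0033, "dz": 0.0023, "roll": 0, "gripper": 0.12}, {"dx": 0, "dy": 0.0033, "dz": 0.0023, "roll": 0, "gripper": 0.1}, {"dx": 0, "dy": 0.0033, "dz": 0.0023, "roll": 0, "gripper": 0.08}, {"dx": 0, "dy": 0.0033, "dz": 0.0023, "roll": 0, "gripper": 0.05}, {"dx": 0, "dy": 0, "dz": 0, "roll": 0, "gripper": 0.05}]}}

```text
time: 13.55
ee_pos: [0.4661, 0.0594, 0.1194]
tcp_rot: [[0.75, -0.661, 0.0], [-0.661, -0.75, 0.0], [-0.0, -0.0, -1.0]]
wrist_force: [-0.6, -0.1, -0.7]
width: 0.95
grasp_force: 0.0
```

```bash
python3 st.py
```

```text
13.55 (array([ 10.2,   0.3, 120.2]), np.float64(-179.78), np.float64(-1.0)) gap 80.7 0.0 [-0.6 -0.1 -0.7] [-0.01 -0.06 -0.02] j6 128.1
```

Call:
{"api": "move_arm", "payload": {"commands": [{"dx": 0, "dy": 0, "dz": -0.02, "roll": 0, "gripper": 0}, {"dx": 0, "dy": 0, "dz": -0.04, "roll": 0, "gripper": 0}, {"dx": 0, "dy": 0, "dz": -0.05, "roll": 0, "gripper": 0}, {"dx": 0, "dy": 0, "dz": -0.03, "roll": -10, "gripper": 0}, {"dx": 0, "dy": 0, "dz": 0, "roll": -10, "gripper": 0}, {"dx": 0, "dy": 0, "dz": 0, "roll": -10, "gripper": 0}, {"dx": 0, "dy": 0, "dz": 0, "roll": -10, "gripper": 0}, {"dx": 0, "dy": 0, "dz": 0, "roll": -10, "gripper": 0}]}}

```text
time: 14.55
ee_pos: [0.4664, 0.0596, 0.2598]
tcp_rot: [[0.988, 0.156, 0.001], [0.156, -0.988, 0.0], [0.001, -0.0, -1.0]]
wrist_force: [-0.3, -1.0, 0.3]
width: 1.0
grasp_force: 0.0
```

Call:
{"api": "move_arm", "payload": {"commands": [{"dx": 0, "dy": 0, "dz": 0, "roll": -10, "gripper": 0}, {"dx": 0, "dy": 0, "dz": 0, "roll": -10, "gripper": 0}, {"dx": 0, "dy": 0, "dz": 0, "roll": -10, "gripper": 0}, {"dx": 0, "dy": 0, "dz": 0, "roll": -10.3, "gripper": 0}, {"dx": 0, "dy": 0, "dz": 0, "roll": 0, "gripper": 0}, {"dx": 0, "dy": 0, "dz": 0, "roll": 0, "gripper": 0}]}}

```text
time: 15.3
ee_pos: [0.4663, 0.0595, 0.2596]
tcp_rot: [[0.659, 0.752, 0.0], [0.752, -0.659, 0.0], [0.0, 0.0, -1.0]]
wrist_force: [1.0, -0.9, 0.8]
width: 0.999
grasp_force: 0.0
```

```bash
python3 st.py; python3 - <<'E'
from fit import *
o,f,W=grab('wrist'); cv2.imwrite('pics/w7.png',f['frame']); np.save('w7.npy',W)
p0=np.load('p.npy'); ims=[]
for n in ['wrist','scene','side']:
    if n!='wrist': o,f,W=grab(n)
    P=W.reshape(-1,3); Q=(P-[p0[0],p0[1],p0[3]])@Rz(p0[2])-C0; P=P[(abs(Q@A)<np.array([.072,.034,.03])).all(1)]
    if len(P)>200:
        p,k,r=fit(P,p0); d=Rz(p0[2]).T@(np.array([p[0],p[1],p[3]])-[p0[0],p0[1],p0[3]])
        print(n,'shift mm',(d*1e3).round(1),np.degrees(p[2]-p0[2]).round(2),k,len(P),r)
    if n!='wrist': ims.append(f['frame'])
c=np.vstack([cv2.resize(ims[0][200:320,200:360],(400,300),interpolation=2),cv2.resize(ims[1][220:340,220:380],(400,300),interpolation=2)])
w=cv2.imread('pics/w7.png'); cv2.imwrite('pics/m7.png',np.hstack([c,np.vstack([cv2.resize(w,(400,300)),np.zeros((300,400,3),np.uint8)])]))
E
```

```text
15.3 (array([ 10. ,   0.4, 260.4]), np.float64(-89.6), np.float64(-1.0)) gap 84.9 0.0 [ 1.  -0.9  0.8] [-0.04  0.    0.02] j6 37.9
wrist shift mm [-0.1  0.1 -0.5] -0.05 16333 16333 0.0006060542062787506
scene shift mm [ 0.   0.2 -2.2] 0.16 2304 2304 0.0013878395827084872
side shift mm [0.4 2.2 0.2] -0.01 2256 2258 0.001830287292828633
```

View pics/m7.png

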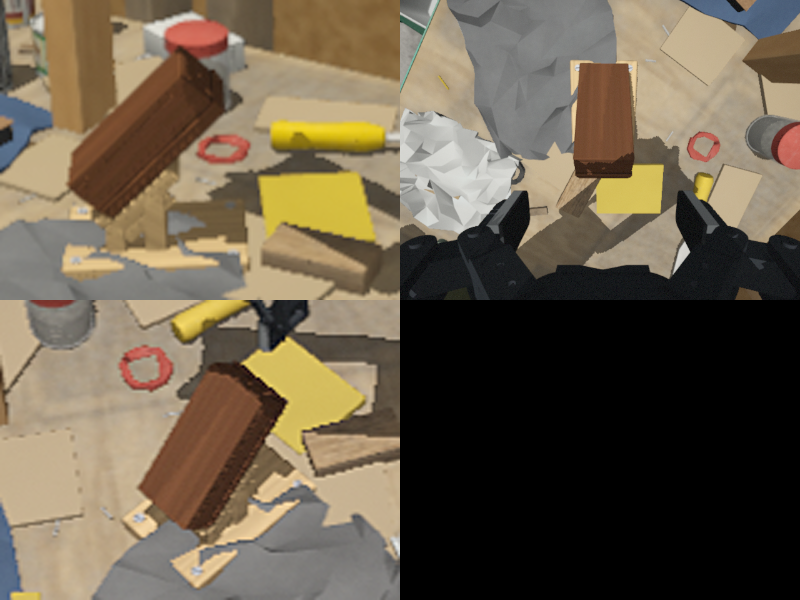

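Wrist fit: the inverted box is home on the slope within 0.5 mm. In the wrist picture it is at (603,118), with the joint now next to the slope. Next I grip the base by its flanks.

Call:
{"api": "move_arm", "payload": {"commands": [{"dx": 0.034, "dy": 0, "dz": 0.02, "roll": 0, "gripper": 0}, {"dx": 0, "dy": 0, "dz": 0.05, "roll": 0, "gripper": 0}, {"dx": 0, "dy": 0, "dz": 0.045, "roll": 0, "gripper": 0}, {"dx": 0, "dy": 0, "dz": 0.025, "roll": 0, "gripper": 0}, {"dx": 0, "dy": 0, "dz": 0, "roll": 0, "gripper": 0}, {"dx": 0, "dy": 0, "dz": 0, "roll": 0, "gripper": 0}]}}

```text
time: 16.2
ee_pos: [0.4896, 0.085, 0.1207]
tcp_rot: [[0.657, 0.754, 0.002], [0.754, -0.657, -0.0], [0.001, 0.002, -1.0]]
wrist_force: [0.8, 0.9, 0.0]
width: 0.999
grasp_force: 0.0
```

```bash
python3 st.py
```

```text
16.2 (array([-24.6,   0.9, 121.5]), np.float64(-89.48), np.float64(-1.0)) gap 84.9 0.0 [0.8 0.9 0. ] [-0.02 -0.   -0.01] j6 40.9
```

Call:
{"api": "move_arm", "payload": {"commands": [{"dx": 0, "dy": -0.0007, "dz": 0.016, "roll": 0.4, "gripper": 0}, {"dx": 0, "dy": 0, "dz": 0, "roll": 0, "gripper": 0.1}, {"dx": 0, "dy": 0, "dz": 0, "roll": 0, "gripper": 0.2}, {"dx": 0, "dy": 0, "dz": 0, "roll": 0, "gripper": 0.27}, {"dx": 0, "dy": 0, "dz": 0, "roll": 0, "gripper": 0.32}, {"dx": 0, "dy": 0, "dz": 0, "roll": 0, "gripper": 0.5}, {"dx": 0, "dy": 0, "dz": 0, "roll": 0, "gripper": 0.6}], "grip_force": 30}}

```text
time: 17.08
ee_pos: [0.4889, 0.0853, 0.1042]
tcp_rot: [[0.662, 0.749, 0.002], [0.749, -0.662, -0.0], [0.001, 0.002, -1.0]]
wrist_force: [1.2, -1.3, 4.6]
width: 0.699
grasp_force: 33.0
```

```bash
python3 st.py
```

```text
17.075 (array([-2.44e+01,  1.00e-01,  1.05e+02]), np.float64(-89.86), np.float64(-1.0)) gap 59.4 33.0 [ 1.2 -1.3  4.6] [-0.3  -0.15 -0.02] j6 41.4
```

Call:
{"api": "move_arm", "payload": {"commands": [{"dx": 0.001, "dy": 0, "dz": -0.001, "roll": 0, "gripper": 0.6}, {"dx": 0.002, "dy": 0, "dz": -0.002, "roll": 0, "gripper": 0.6}, {"dx": 0.003, "dy": 0, "dz": -0.003, "roll": 0, "gripper": 0.6}, {"dx": 0.003, "dy": 0, "dz": -0.003, "roll": 0, "gripper": 0.6}, {"dx": 0.004, "dy": 0, "dz": -0.004, "roll": 0, "gripper": 0.6}, {"dx": 0.004, "dy": 0, "dz": -0.004, "roll": 0, "gripper": 0.6}, {"dx": 0, "dy": 0, "dz": 0, "roll": 0, "gripper": 0.6}], "grip_force": 40}}

```text
time: 17.95
ee_pos: [0.5, 0.0988, 0.1211]
tcp_rot: [[0.662, 0.75, 0.002], [0.75, -0.662, 0.0], [0.001, 0.001, -1.0]]
wrist_force: [0.3, -0.1, -1.7]
width: 0.697
grasp_force: 43.4
```

```bash
python3 st.py; python3 - <<'E'
from fit import *
ims=[]
for n in ['scene','side']:
    o,f,W=grab(n); ims.append(f['frame'])
c=np.hstack([cv2.resize(ims[0][190:310,200:360],(400,300),interpolation=2),cv2.resize(ims[1][220:340,220:380],(400,300),interpolation=2)])
cv2.imwrite('pics/m8.png',c)
E
```

```text
17.95 (array([-41.8,  -0.5, 121.9]), np.float64(-89.82), np.float64(-1.0)) gap 59.2 43.4 [ 0.3 -0.1 -1.7] [ 0.01 -0.02 -0.01] j6 42.8
```

View pics/m8.png

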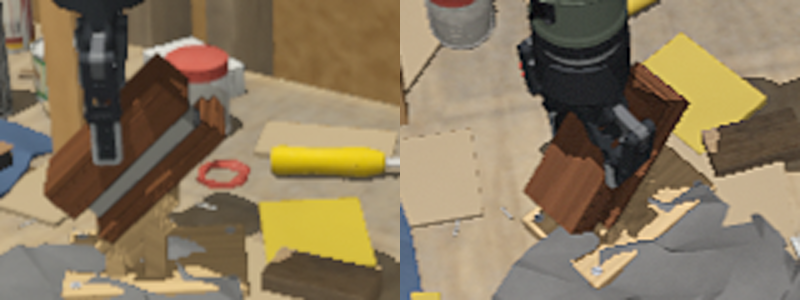

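The base is clear of the stone: grey stone visible in the lid at scene-crop (150,170), base held above it at (115,130). That is my last picture view, so from here I work from numbers. I draw it farther out and look for a free bench patch.

Call:
{"api": "move_arm", "payload": {"commands": [{"dx": 0.006, "dy": 0, "dz": -0.006, "roll": 0, "gripper": 0.6}, {"dx": 0.008, "dy": 0, "dz": -0.008, "roll": 0, "gripper": 0.6}, {"dx": 0.008, "dy": 0, "dz": -0.01, "roll": 0, "gripper": 0.6}, {"dx": 0, "dy": 0, "dz": -0.03, "roll": 0, "gripper": 0.6}, {"dx": 0, "dy": 0, "dz": -0.04, "roll": 0, "gripper": 0.6}, {"dx": 0, "dy": 0, "dz": -0.02, "roll": 0, "gripper": 0.6}, {"dx": 0, "dy": 0, "dz": 0, "roll": 0, "gripper": 0.6}]}}

```text
time: 18.92
ee_pos: [0.5158, 0.1152, 0.2375]
tcp_rot: [[0.662, 0.75, 0.006], [0.75, -0.662, 0.0], [0.004, 0.004, -1.0]]
wrist_force: [-0.0, 0.1, -1.8]
width: 0.697
grasp_force: 43.6
```

```bash
python3 st.py; python3 - <<'E'
from fit import *
import scipy.ndimage as nd
c=.005; x0,y0=.0,-.6; N=(200,240)
H=np.full(N,-1.); D=np.zeros(N,bool); seen=np.zeros(N,bool); col=np.zeros(N+(3,)); cnt=np.zeros(N)
for n,pre in [('side',None),('scene',None),('side0','side.npy'),('scene0','scene.npy')]:
    if pre: W=np.load(pre); im=cv2.imread(f'pics/{n}.png')
    else: o,f,W=grab(n); im=f['frame']
    P=W.reshape(-1,3); C=im.reshape(-1,3); m=np.isfinite(P[:,0])&(P[:,2]<.5); P=P[m];C=C[m]
    i=((P[:,0]-x0)/c).astype(int); j=((P[:,1]-y0)/c).astype(int); m=(i>=0)&(i<N[0])&(j>=0)&(j<N[1])
    i,j,P,C=i[m],j[m],P[m],C[m]
    np.maximum.at(H,(i,j),P[:,2])
    low=P[:,2]<.02
    np.add.at(col,(i[low],j[low]),C[low]); np.add.at(cnt,(i[low],j[low]),1)
col/=np.maximum(cnt,1)[...,None]
hsv=cv2.cvtColor(np.uint8(col),cv2.COLOR_BGR2HSV)
print(len(P))
known=cnt>0
# robot itself raises H (before/after); bad = height over .008
bad=(H>.008)
dist=nd.distance_transform_edt(~bad & nd.binary_closing(known,iterations=2))*c
X,Y=np.meshgrid(x0+c*(np.arange(N[0])+.5),y0+c*(np.arange(N[1])+.5),indexing='ij'); r=np.hypot(X,Y)
dist[(r<.36)|(r>.78)]=0
for k in range(8):
    a=np.unravel_index(dist.argmax(),N); s=(slice(a[0]-12,a[0]+13),slice(a[1]-12,a[1]+13)); kk=known[s]
    print(X[a].round(3),Y[a].round(3),'R',dist[a].round(3),'rgb',col[s][kk].mean(0).round(),'std',col[s][kk].std(0).round(),'h',np.percentile(H[s][kk],[50,95]).round(4))
    dist[np.hypot(X-X[a],Y-Y[a])<.06]=0
E
```

```text
18.925 (array([-64.6,   0.4, 238.3]), np.float64(-89.84), np.float64(-0.99998)) gap 59.2 43.6 [-0.   0.1 -1.8] [-0.05  0.04 -0.03] j6 44.6
172957
0.278 -0.327 R 0.05 rgb [117. 143. 168.] std [19. 24. 12.] h [0.0036 0.1636]
0.572 0.008 R 0.047 rgb [124. 151. 169.] std [22. 25. 27.] h [0.0033 0.0093]
0.458 -0.272 R 0.045 rgb [128. 152. 167.] std [14. 14. 14.] h [0.0043 0.0223]
0.628 -0.047 R 0.041 rgb [128. 152. 172.] std [14. 18. 13.] h [0.0038 0.0804]
0.642 -0.212 R 0.039 rgb [120. 145. 160.] std [13. 17. 20.] h [0.0028 0.0135]
0.568 -0.267 R 0.036 rgb [124. 152. 169.] std [ 9. 12. 14.] h [0.0036 0.2178]
0.298 0.293 R 0.034 rgb [132. 161. 176.] std [21. 21. 28.] h [0.0044 0.0235]
0.368 -0.112 R 0.034 rgb [111. 153. 170.] std [21. 20. 23.] h [0.0042 0.0136]
```

```bash
python3 - <<'E'
from fit import *
c=.005; x0,y0=.0,-.6; N=(200,240)
Bs=[];Ks=[];Hm=[]
for n in ['side','scene']:
    W=np.load(n+'.npy'); im=cv2.imread(f'pics/{n}0.png')
    P=W.reshape(-1,3); C=im.reshape(-1,3).astype(float); m=np.isfinite(P[:,0])&(P[:,2]<.45); P=P[m];C=C[m]
    i=((P[:,0]-x0)/c).astype(int); j=((P[:,1]-y0)/c).astype(int); m=(i>=0)&(i<N[0])&(j>=0)&(j<N[1]); i,j,P,C=i[m],j[m],P[m],C[m]
    H=np.full(N,-1.); np.maximum.at(H,(i,j),P[:,2]); cnt=np.zeros(N); np.add.at(cnt,(i,j),1)
    Z=np.zeros(N); np.add.at(Z,(i,j),P[:,2]); Z/=np.maximum(cnt,1)
    low=H<.012; col=np.zeros(N+(3,)); np.add.at(col,(i,j),C); col/=np.maximum(cnt,1)[...,None]
    # chroma distance from wood
    ch=col/np.maximum(col.sum(-1,keepdims=True),1); w=np.array([126,152,169.]);w/=w.sum()
    off=np.linalg.norm(ch-w,axis=-1)>.035
    k=cnt>0; Bs.append(k&((H>.009)|off)); Ks.append(k); Hm.append(np.where(k&low,Z,np.nan))
bad=(Bs[0]|Bs[1]).astype(np.float32); unk=(~cv2.morphologyEx((Ks[0]|Ks[1]).astype(np.uint8),cv2.MORPH_CLOSE,np.ones((5,5))).astype(bool)).astype(np.float32)
X,Y=np.meshgrid(x0+c*(np.arange(N[0])+.5),y0+c*(np.arange(N[1])+.5),indexing='ij'); r=np.hypot(X,Y)
out=[]
for a in range(0,180,15):
    d=np.arange(-18,19)*c; gx,gy=np.meshgrid(d,d,indexing='ij'); t=np.radians(a)
    l=gx*np.cos(t)+gy*np.sin(t); s=-gx*np.sin(t)+gy*np.cos(t)
    K=((abs(l)<.078)&(abs(s)<.055)).astype(np.float32)/1.0
    S=cv2.filter2D(bad+unk,-1,K,borderType=cv2.BORDER_REPLICATE)/K.sum()
    S[(r<.37)|(r>.75)|(X<.1)]=9
    for _ in range(3):
        q=np.unravel_index(S.argmin(),N); out.append((S[q],a,X[q],Y[q])); S[np.hypot(X-X[q],Y-Y[q])<.08]=9
for o in sorted(out)[:14]: print(np.round(o,3))
E
```

```text
[ 3.00e-03  4.50e+01  3.38e-01 -1.57e-01]
[ 3.00e-03  1.35e+02  3.32e-01 -1.62e-01]
[ 3.00e-03  3.00e+01  3.28e-01 -1.72e-01]
[ 3.00e-03  6.00e+01  3.32e-01 -1.67e-01]
[ 3.00e-03  1.20e+02  3.32e-01 -1.62e-01]
[ 3.00e-03  1.50e+02  3.42e-01 -1.42e-01]
[ 3.00e-03  1.50e+01  3.28e-01 -1.72e-01]
[ 6.00e-03  7.50e+01  3.32e-01 -1.62e-01]
[ 0.006  0.     0.332 -0.162]
[ 7.00e-03  1.65e+02  3.38e-01 -1.52e-01]
[ 1.20e-02  1.05e+02  3.32e-01 -1.62e-01]
[ 1.20e-02  9.00e+01  3.28e-01 -1.72e-01]
[ 2.30e-02  7.50e+01  3.02e-01 -2.42e-01]
[ 2.60e-02  9.00e+01  3.08e-01 -2.82e-01]
```

Call:
{"api": "move_arm", "payload": {"commands": [{"dx": 0, "dy": 0, "dz": -0.03, "roll": 0, "gripper": 0.6}, {"dx": -0.046, "dy": 0.0066, "dz": 0, "roll": 0, "gripper": 0.6}, {"dx": -0.046, "dy": 0.0066, "dz": 0, "roll": 0, "gripper": 0.6}, {"dx": -0.046, "dy": 0.0066, "dz": 0, "roll": 0, "gripper": 0.6}, {"dx": -0.046, "dy": 0.0066, "dz": 0, "roll": 0, "gripper": 0.6}, {"dx": -0.046, "dy": 0.0066, "dz": 0, "roll": 0, "gripper": 0.6}, {"dx": -0.046, "dy": 0.0066, "dz": 0, "roll": 0, "gripper": 0.6}, {"dx": -0.046, "dy": 0.0066, "dz": 0, "roll": 0, "gripper": 0.6}]}}

```text
time: 20.02
ee_pos: [0.3336, -0.1576, 0.2629]
tcp_rot: [[0.662, 0.75, -0.002], [0.75, -0.662, 0.002], [-0.0, -0.003, -1.0]]
wrist_force: [0.4, 0.0, -1.0]
width: 0.698
grasp_force: 43.8
```

Call:
{"api": "move_arm", "payload": {"commands": [{"dx": 0, "dy": 0, "dz": 0.05, "roll": 0, "gripper": 0.6}, {"dx": 0, "dy": 0, "dz": 0.05, "roll": 0, "gripper": 0.6}, {"dx": 0, "dy": 0, "dz": 0, "roll": 0, "gripper": 0.6}, {"dx": 0, "dy": 0, "dz": 0, "roll": 0, "gripper": 0.6}]}}

```text
time: 20.52
ee_pos: [0.3358, -0.1574, 0.1653]
tcp_rot: [[0.662, 0.75, 0.001], [0.75, -0.662, -0.0], [0.0, 0.001, -1.0]]
wrist_force: [0.7, -0.8, -1.0]
width: 0.695
grasp_force: 44.4
```

```bash
python3 st.py; python3 - <<'E'
from fit import *
o=env.get_obs(); print(o['ee_pos'].round(4),o['joint_pos'].round(1))
# base cloud around tool (side/scene), in tool-aligned coords
x=np.array(o['tcp_rot'])[:,0]; y=np.array(o['tcp_rot'])[:,1]
for n in ['side','scene']:
    _,f,W=grab(n); P=W.reshape(-1,3)-o['ee_pos']; q=np.c_[P@x,P@y,P[:,2]+o['ee_pos'][2]]
    q=q[(abs(q[:,0])<.15)&(abs(q[:,1])<.12)]
    b=q[(q[:,2]>.05)&(abs(q[:,1])<.034)&(abs(q[:,0])<.09)]
    for a in np.arange(-.08,.09,.02):
        s=b[abs(b[:,0]-a)<.01]
        if len(s)>3: print(n,a.round(2),len(s),np.percentile(s[:,2],[2,98]).round(3))
    g=q[(abs(q[:,0])<.1)&(q[:,2]<.05)]; print('ground',len(g),np.percentile(g[:,2],[1,50,90,97,99.5]).round(4))
E
```

```text
20.525 (array([258.8,  46.8, 166.1]), np.float64(-89.84), np.float64(-1.0)) gap 59.1 44.4 [ 0.7 -0.8 -1. ] [-0.07 -0.01  0.01] j6 2.9
[ 0.3358 -0.1574  0.1653] [-38.6 -10.5 119.1  -0.   71.3   2.9]
side -0.06 50 [0.212 0.538]
side -0.04 411 [0.233 0.536]
side -0.02 327 [0.207 0.522]
side 0.0 730 [0.157 0.522]
side 0.02 1401 [0.146 0.521]
side 0.04 1203 [0.143 0.53 ]
side 0.06 1156 [0.144 0.531]
ground 5533 [-0.0059  0.0006  0.0076  0.0195  0.0285]
scene 0.06 382 [0.442 0.526]
ground 3210 [-0.0046 -0.0018  0.0072  0.021   0.0257]
```

Call:
{"api": "move_arm", "payload": {"commands": [{"dx": 0.035, "dy": 0, "dz": 0.01, "roll": 0, "gripper": 0.6}, {"dx": 0, "dy": 0, "dz": 0.05, "roll": 0, "gripper": 0.6}, {"dx": 0, "dy": 0, "dz": 0.04, "roll": 0, "gripper": 0.6}, {"dx": 0, "dy": 0, "dz": 0.01, "roll": 0, "gripper": 0.6}, {"dx": 0, "dy": 0, "dz": 0, "roll": 0, "gripper": 0.6}], "grip_force": 22}}

```text
time: 21.25
ee_pos: [0.3595, -0.1315, 0.0555]
tcp_rot: [[0.662, 0.75, 0.001], [0.75, -0.662, -0.001], [0.0, 0.002, -1.0]]
wrist_force: [-0.4, 0.6, -0.8]
width: 0.692
grasp_force: 44.4
```

```bash
python3 st.py; python3 - <<'E'
from fit import *
o=env.get_obs(); print(o['ee_pos'].round(4))
R=np.array(o['tcp_rot']); p=np.array(o['ee_pos'])
for n in ['side','scene']:
    W=np.load(n+'.npy').reshape(-1,3); q=np.c_[(W-p)@R[:,0],(W-p)@R[:,1],W[:,2]]
    m=(q[:,0]<.06)&(q[:,0]>-.12)&(abs(q[:,1])<.065)&(q[:,2]<.1); g=q[m]
    print(n,len(g),np.percentile(g[:,2],[1,50,97,99.8]).round(4)); h=g[g[:,2]>.008]; print(len(h),(h.min(0).round(3),h.max(0).round(3)) if len(h) else '')
E
```

```text
21.25 (array([223.7,  47.4,  56.3]), np.float64(-89.84), np.float64(-1.0)) gap 58.8 44.4 [-0.4  0.6 -0.8] [-0.03 -0.   -0.  ] j6 8.3
[ 0.3595 -0.1315  0.0555]
side 2884 [-0.006   0.0004  0.0075  0.0121]
68 (array([-0.118, -0.056,  0.008]), array([0.06 , 0.057, 0.013]))
scene 2450 [-0.0047 -0.0019  0.0058  0.0083]
13 (array([ 0.055, -0.061,  0.008]), array([0.059, 0.038, 0.01 ]))
```

Call:
{"api": "move_arm", "payload": {"commands": [{"dx": 0, "dy": 0, "dz": 0.006, "roll": 0, "gripper": 0.42}, {"dx": 0, "dy": 0, "dz": 0.003, "roll": 0, "gripper": 0.42}, {"dx": -0.0044, "dy": 0, "dz": 0.0027, "roll": 0, "gripper": 0.42}, {"dx": -0.0043, "dy": 0, "dz": 0.0028, "roll": 0, "gripper": 0.42}, {"dx": -0.0038, "dy": 0, "dz": 0.0031, "roll": 0, "gripper": 0.42}, {"dx": -0.0038, "dy": 0, "dz": 0.0032, "roll": 0, "gripper": 0.42}], "grip_force": 20}}

```text
time: 22.0
ee_pos: [0.3487, -0.1444, 0.0357]
tcp_rot: [[0.662, 0.75, 0.002], [0.75, -0.662, -0.002], [-0.0, 0.002, -1.0]]
wrist_force: [-4.4, 0.3, 11.6]
width: 0.695
grasp_force: 45.2
```

```bash
python3 st.py
```

```text
22.0 (array([240.5,  47.8,  36.5]), np.float64(-89.83), np.float64(-1.0)) gap 59.1 45.2 [-4.4  0.3 11.6] [0.54 0.54 0.15] j6 5.8
```

Call:
{"api": "move_arm", "payload": {"commands": [{"dx": -0.0033, "dy": 0, "dz": 0.0036, "roll": 0, "gripper": 0.42}, {"dx": -0.0033, "dy": 0, "dz": 0.0037, "roll": 0, "gripper": 0.42}, {"dx": -0.0028, "dy": 0, "dz": 0.004, "roll": 0, "gripper": 0.42}, {"dx": -0.0027, "dy": 0, "dz": 0.0041, "roll": 0, "gripper": 0.42}, {"dx": -0.0017, "dy": 0, "dz": 0.0033, "roll": 0, "gripper": 0.42}, {"dx": -0.0016, "dy": 0, "dz": 0.0033, "roll": 0, "gripper": 0.42}]}}

```text
time: 22.75
ee_pos: [0.3384, -0.1569, 0.0135]
tcp_rot: [[0.661, 0.75, 0.001], [0.75, -0.661, -0.004], [-0.002, 0.003, -1.0]]
wrist_force: [-5.9, -3.2, 9.6]
width: 0.691
grasp_force: 45.4
```

```bash
python3 st.py; python3 - <<'E'
from fit import *
o=env.get_obs(); R=np.array(o['tcp_rot']); p=np.array(o['ee_pos']); print(p.round(4))
for n in ['side','scene']:
    _,f,W=grab(n); W=W.reshape(-1,3); q=np.c_[(W-p)@R[:,0],(W-p)@R[:,1],W[:,2]]
    m=(abs(q[:,1])<.028)&(q[:,2]<.09)&(q[:,2]>.006); q=q[m]
    for a in np.arange(-.12,.1,.02):
        s=q[abs(q[:,0]-a)<.01]
        if len(s)>3: print(n,a.round(2),len(s),np.percentile(s[:,2],[2,50,95]).round(3))
E
```

```text
22.75 (array([256.7,  48.4,  14.3]), np.float64(-89.8), np.float64(-0.99999)) gap 58.8 45.4 [-5.9 -3.2  9.6] [0.04 0.59 0.18] j6 3.4
[ 0.3384 -0.1569  0.0135]
side -0.12 18 [0.009 0.019 0.024]
side -0.06 21 [0.035 0.056 0.059]
side -0.02 16 [0.04  0.048 0.061]
side 0.0 147 [0.04  0.046 0.086]
side 0.02 193 [0.035 0.043 0.087]
side 0.04 171 [0.027 0.039 0.043]
side 0.06 245 [0.007 0.034 0.04 ]
side 0.08 46 [0.006 0.011 0.038]
scene 0.06 137 [0.011 0.033 0.035]
scene 0.08 23 [0.006 0.007 0.032]
```

Call:
{"api": "move_arm", "payload": {"commands": [{"dx": -0.0012, "dy": 0, "dz": 0.0033, "roll": 0, "gripper": 0.42}, {"dx": -0.001, "dy": 0, "dz": 0.0033, "roll": 0, "gripper": 0.42}, {"dx": 0, "dy": 0, "dz": 0.001, "roll": 0, "gripper": 0.42}, {"dx": 0, "dy": 0, "dz": 0, "roll": 0, "gripper": 0.42}]}}

```text
time: 23.35
ee_pos: [0.3375, -0.1586, 0.0058]
tcp_rot: [[0.662, 0.75, 0.003], [0.75, -0.662, -0.004], [-0.001, 0.005, -1.0]]
wrist_force: [-3.4, -3.0, 6.8]
width: 0.694
grasp_force: 45.6
```

```bash
python3 st.py
```

```text
23.35 (array([258.6,  48.9,   6.6]), np.float64(-89.84), np.float64(-0.99999)) gap 59.0 45.6 [-3.4 -3.   6.8] [-0.16  0.22  0.02] j6 3.0
```

Opening slowly and rising clear.

Call:
{"api": "move_arm", "payload": {"commands": [{"dx": 0, "dy": 0, "dz": 0, "roll": 0, "gripper": 0.29}, {"dx": 0, "dy": 0, "dz": 0, "roll": 0, "gripper": 0.2}, {"dx": 0, "dy": 0, "dz": 0, "roll": 0, "gripper": 0.05}, {"dx": 0, "dy": 0, "dz": 0, "roll": 0, "gripper": 0.05}, {"dx": 0, "dy": 0, "dz": -0.02, "roll": 0, "gripper": 0.02}, {"dx": 0, "dy": 0, "dz": -0.06, "roll": 0, "gripper": 0.02}, {"dx": 0, "dy": 0, "dz": -0.06, "roll": 0, "gripper": 0.02}, {"dx": 0, "dy": 0, "dz": -0.06, "roll": 0, "gripper": 0.02}]}}

```text
time: 24.35
ee_pos: [0.3355, -0.1559, 0.2057]
tcp_rot: [[0.662, 0.75, -0.0], [0.75, -0.662, 0.0], [0.0, -0.0, -1.0]]
wrist_force: [0.8, -1.0, -0.8]
width: 0.979
grasp_force: 0.0
```

Call:
{"api": "move_arm", "payload": {"commands": [{"dx": -0.03, "dy": 0, "dz": -0.03, "roll": 0, "gripper": 0.02}, {"dx": 0, "dy": 0, "dz": 0, "roll": 0, "gripper": 0.02}, {"dx": 0, "dy": 0, "dz": 0, "roll": 0, "gripper": 0.02}]}}

```text
time: 24.72
ee_pos: [0.3156, -0.1779, 0.2327]
tcp_rot: [[0.662, 0.749, -0.001], [0.749, -0.662, 0.002], [0.001, -0.002, -1.0]]
wrist_force: [0.1, 0.4, -0.4]
width: 0.979
grasp_force: 0.0
```

```bash
python3 st.py; python3 - <<'E'
from fit import *
o,f,W=grab('wrist'); P=W.reshape(-1,3)
m=(P[:,2]>.02)&(P[:,2]<.08)&(np.hypot(P[:,0]-.315,P[:,1]+.18)<.12); Q=P[m]
print('wrist base',len(Q),np.percentile(Q[:,2],[5,50,95]).round(4) if len(Q) else '')
if len(Q)>50:
    c=np.median(Q,0); n=np.linalg.svd(Q[abs(Q[:,2]-c[2])<.004]-c)[2][2]; print(c.round(3),n.round(3)); print(cv2.minAreaRect((Q[:,:2]*1e3).astype(np.float32)))
p0=np.load('p.npy')
for n in ['scene','side']:
    o,f,W=grab(n); P=W.reshape(-1,3); q=((P-[p0[0],p0[1],p0[3]])@Rz(p0[2])-C0)@A*1e3+[66,0,24]  # u,y,n
    m=(q[:,0]>-3)&(q[:,0]<136)&(abs(q[:,1])<33)&(q[:,2]>-4)&(q[:,2]<60); q=q[m]
    s=q[(abs(q[:,1])<17)&(q[:,0]>15)&(q[:,0]<117)]; print(n,len(q),'stone zone n',np.percentile(s[:,2],[5,50,95]).round(1))
    e=q[(q[:,2]<20)]; print('  u,y,n 1/99%',np.percentile(e,[1,99],0).round(0).tolist(), 'top',np.percentile(q[:,2],[99]).round(1))
    l=q[q[:,2]>28]; print('  stone u,y',np.percentile(l,[2,98],0).round(0).tolist() if len(l)>5 else len(l))
    B=P[(P[:,2]>.02)&(P[:,2]<.06)&(np.hypot(P[:,0]-.315,P[:,1]+.18)<.11)]; print('  base h',len(B),np.percentile(B[:,2],[50,95]).round(4) if len(B) else '')
    for t in ['chisel','screw_jar','tape_roll']:
        r=env.look_for(n,t); print('  ',t,[(np.round(x['box'],0).tolist(),round(x['confidence'],2)) for x in r[:2]])
E
```

```text
24.725 (array([287.5,  45.3, 233.5]), np.float64(-89.89), np.float64(-1.0)) gap 83.2 0.0 [ 0.1  0.4 -0.4] [-0.02 -0.03  0.06] j6 -1.7
wrist base 12145 [0.0215 0.0336 0.0349]
[ 0.336 -0.157  0.034] [-0.001 -0.001  1.   ]
((305.5224609375, -181.23074340820312), (223.01547241210938, 82.50094604492188), 37.837738037109375)
scene 1572 stone zone n [33.5 34.5 35.6]
  u,y,n 1/99% [[-0.0, -33.0, -3.0], [133.0, 24.0, 20.0]] top [35.6]
  stone u,y [[11.0, -24.0, 28.0], [118.0, 16.0, 36.0]]
  base h 179 [0.0311 0.0336]
   chisel [([307.0, 252.0, 59.0, 10.0], 0.62)]
   screw_jar [([264.0, 207.0, 28.0, 22.0], 0.85)]
   tape_roll [([123.0, 284.0, 48.0, 35.0], 0.93), ([231.0, 232.0, 46.0, 45.0], 0.39)]
side 1694 stone zone n [31.8 35.8 39.7]
  u,y,n 1/99% [[-2.0, -31.0, -3.0], [135.0, 28.0, 20.0]] top [40.7]
  stone u,y [[12.0, -21.0, 29.0], [120.0, 20.0, 41.0]]
  base h 1308 [0.0334 0.0382]
   chisel [([289.0, 185.0, 78.0, 53.0], 0.88)]
   screw_jar [([226.0, 195.0, 34.0, 43.0], 0.75)]
   tape_roll [([202.0, 350.0, 47.0, 43.0], 0.7)]
```

Base lies flat at 34 mm and level. The stone's top is 35 mm out of the slope (36 expected), and the lid is home. The bystanders have not moved. Handing in.

```bash
python3 -c "
from cell import env; print(env.finish_job())"
```

```text
the job is handed in; nothing more can be done
None
```

The job is handed in at about 25 s of the 54 s allowed: the stone sits fine side up in its lid against the ledge on the stand, the base lies mouth down flat on the bench, and the chisel, jar and tape roll are where they were.

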